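# Strip the clamping fixture: wing nut, spacer, bracket

### The arm

A 6-joint arm with a two-finger parallel gripper is mounted at the origin on the work surface. World frame = base frame: x ahead of the robot, y to its left, z up, the work surface at z = 0. Lengths are in m, angles in rad, forces in N, time in s.
With the tool pointing down it reaches from about 0.4 to 0.925 m from the base axis. Payload 3.4 kg.
Tool frame: the origin (TCP) lies midway between the tips of the shut fingers; the grasp point (between the pads) lies r.pinch_z behind it (r.pinch_z is the distance from the TCP to the grasp point, in m); z points along the fingers, y is the direction in which the jaws open and shut (so a half turn about z gives the same grasp; the last joint's range is limited). The gripper opens to 85 mm and grips with 20 to 120 N. Pads are 22 mm wide; open, the fingers measure 114 mm over their backs; the gripper's body (76 mm by 85 mm) begins 54 mm behind the grasp point. The pads swing forward as they close: fully open they stand 13 mm farther back than shut.
Start: joints at [1.133, 0.307, 1.506, -0, 1.328, -0.073], TCP at [0.205, 0.537, 0.231] pointing down, gripper open.
Joint ranges: [-3.12, 3.12], [-1.05, 2.28], [0.14, 2.33], [-1.42, 4.57], [0.1, 2.73], [-2.68, 2.68]. Speed limits (rad/s): [2.57, 2.57, 3.14, 3.14, 3.14, 3.14].

### API

Orientations are given as a rotation vector (axis times angle).
In Python, from bench import r gives the robot as it stands.
- The arm moves only by the tool arm_command, never from a script. Its argument "targets" is one flat list of numbers, 5 for each row, row after row: the opening in per cent of the stroke, from 0 (shut) to 100 (fully open), then the shift along the world's x, y, z in mm, then the turn about the world's z in rad. A call has 1 to 12 rows; each row is the pose to reach, as a shift and turn from the pose measured when the call began; what a row does not reach only later rows make up. A row lasts 1/10 s, in which the tool goes at most 50 mm and 8.59 degrees, less where a joint would pass 70% of its speed; a pose out of reach is approached as far as the arm can. A call with a gripper value outside its range is refused whole. The fingers move at their own pace and stop on an object; "grip_force" is the grip in N (left out, the last holds). Time passes only in rows, so rows that repeat a pose let the fingers close. It gives the time, the measured TCP pose, the force and the opening at its end, in the units of the state.
- r.observe(): the state, without advancing time (a new reading comes with each control period).
- r.grab_frame(name): name is "side" or "top" or "wrist"; returns a dict with "image" (384x512x3 uint8, red, green, blue), "intrinsics" (3x3 intrinsics, pixels), "R" (3x3) and "t" (3): a world point X has camera coordinates R X + t; the wrist camera has in their place "tool_from_camera" (4x4, takes a point from camera to tool coordinates, whose origin is the TCP and whose axes are the flange's). Camera axes: x right, y down, z forward; pixel columns grow to the right and rows downward; lengths in m; the calibration is good to about 2 mm. A picture is of the moment at which its call begins: read the wrist's pose just before it. There is no depth.
- r.sign_off(): hands the job in, once; it reports no verdict.
Trained networks look in the newest picture that a camera, given by its name, has taken for a name from the list of things; names that differ only in an ending like _2 or _b are one class to them, and where a whole thing is asked for, a point or a joint stands for the part that bears it (a point fixed in the world has none). Each returns a list of dicts, best first, with "p" (0 to 1); they miss things now and then, are a little off and sometimes report something else, mostly with a low value. They report only what shows in the picture. A call takes as long as a camera call. They do not tell look-alikes from the thing itself.
- r.search_frame(query, camera): "position" ([column, row] in pixels, amid what is visible of it).
The state is a dict: "time_s": time; "joint_pos": joint angles; "qvel": joint speeds; "joint_efforts": joint torques, N m; "eef_pos": TCP position; "tcp_rot": TCP orientation; "force": force on the tool from outside, world axes, zero at the start; "moment": the same for the moment, N m; "opening": finger opening in m.
Only numpy, scipy, OpenCV 4.12 (cv2) and the standard library are available. Lean on these libraries where they do the work, as an engineer would, in place of code of your own. Each camera call takes 0.05 s, during which the arm holds its last target. There are 200 camera calls.

### The job

Take the bracket off the clamping fixture, one piece at a time from the top: turn the quick-release wing nut anticlockwise (seen from above) until you feel it come up against its stop, lift it off and set it down in the grey parts tray, then set the spacer ring in the same tray, and only then lift off the bracket and lay it on the black rubber mat, upright leg on top, lengthwise along the middle of the mat. Leave the jar, the spare ring and the spanner on the bench where they are.

Things in the scene. Friction and masses are not known exactly. Their poses are not given: they have to be found in the camera images.
- fixture: Bolted-down steel fixture, origin under its centre on the table. Base plate 120 x 120 x 12 mm (axes along its edges), on it a round pedestal 36 mm across, its top 37 mm above the table, carrying the stud.
- stud_axis (a point): Point on the stud's vertical axis at the pedestal's top, 37 mm above the table, where the bracket rests. The stud: a 24 mm thick shoulder up to 56 mm above the table, then, hidden inside the nut, a thin neck and a flat T-head 24 x 9 mm, from 67 to 75 mm above the table. Which way the T-head points is unknown and unrelated to this point's axes.
- nut_mid (a point): Middle of the quick-release wing nut (dark steel, 54 mm tall, about 140 g), on its axis, 27 mm above its underside; z up. A drum 40 mm across, 24 mm tall, closed on top, with a wing on it along the nut's x axis. It sits loosely on the spacer, underside 59 mm above the table. To clear the T-head it must rise 20 mm.
- wing_mid (a point): Middle of the nut's wing, on the nut's axis, 39 mm above its underside. The wing is an upright plate 9 mm thick (y), about 70 mm across (x), 30 mm tall, from the drum's top to the nut's top; its outer ends, over 14 mm from the axis, start about 28 mm above the nut's underside. A fingertip can push the wing round with about 1 N.
- nut_foot (a point): Centre of the nut's underside. The floor here has a slot along x: the nut rises over 2 mm only with the slot along the stud's T-head (0.15 rad to spare). Turned anticlockwise seen from above it meets, 0.7 to 1.6 rad from its start, a hard inner stop: there the slot lines up. Clockwise it also stops but stays caught. It turns easily and stays as left.
- spacer_mid (a point): Middle of the steel spacer ring under the nut: 52 mm outside, 28 mm bore, 14 mm tall, about 110 g; this point is 7 mm above its underside, on its axis. It rests on the bracket, underside 45 mm above the table, around the stud's shoulder with 2 mm play each side; it must rise 32 mm to clear the stud.
- bracket_mid (a point): Middle of the flat plate of the aluminium bracket (about 170 g), half-way through its thickness. The plate is 100 mm long (x), 50 mm wide (y), 8 mm thick, underside 37 mm above the table at the start. Across its +x end an upright leg 8 mm thick and 50 mm wide rises 24 mm above the plate, inner face 42 mm from this point. z is up with the leg on top.
- bracket_hole (a point): Centre of the bracket's 28 mm hole, half-way through the plate, 10 mm from its middle towards the leg; the bracket balances about here. The hole is around the stud with 2 mm play each side; the bracket must rise 40 mm to clear the stud, and turns easily about it.
- tray: Open grey parts tray, fixed, origin at the centre of its underside: 170 mm (x) by 210 mm (y), 35 mm tall, walls and floor 5 mm thick. A small loose steel strap (50 x 14 x 5 mm) lies about its middle, along x, and may be moved.
- mat: Black rubber mat, fixed, 130 mm (x) by 180 mm (y, the long way), 4 mm thick; origin at the centre of its underside on the table.
- jar: Glass jar with lid, a bystander, 68 mm across, 75 mm tall; origin at the centre of its base.
- spare: A spare flat steel ring lying on the table, a bystander: 60 mm outside, 24 mm bore, 10 mm tall, origin at the centre of its underside. Not a part of this job.
- wrench: Spanner lying on the table, a bystander; origin about its middle, long axis x.
Things that resemble listed ones, but are neither listed nor needed, are in the scene too. What is shaped like the part that bears nut_mid but blue or red is not meant.

How it is judged:
On the way, in this order (a step that is already met when the one before it is completed fails the run):
1. the wing nut lies in the tray, let go, while spacer and bracket are still on the stud (x of nut_mid in the frame of tray between -0.08 and 0.08 m and y of nut_mid in the frame of tray between -0.1 and 0.1 m and height (world z) of nut_mid below 0.045 m and contact force between the fingers and nut below 0.1 N and distance between spacer_mid and stud_axis below 0.022 m and distance between bracket_hole and stud_axis below 0.015 m), for 0.2 s.
2. the spacer lies in the tray too, let go, while the bracket is still on the stud (x of spacer_mid in the frame of tray between -0.08 and 0.08 m and y of spacer_mid in the frame of tray between -0.1 and 0.1 m and height (world z) of spacer_mid below 0.04 m and contact force between the fingers and spacer below 0.1 N and height (world z) of nut_mid below 0.045 m and distance between bracket_hole and stud_axis below 0.015 m), for 0.2 s.
At the end, for the whole second after the job is handed in: Nut and spacer lie in the tray (between its walls, down on its floor or on the strap); the bracket lies flat on the mat, leg up, its plate's middle within 22 mm across and 30 mm along of the mat's centre and its length within 0.3 rad of the mat's long side (x of nut_mid in the frame of tray between -0.08 and 0.08 m and y of nut_mid in the frame of tray between -0.1 and 0.1 m and height (world z) of nut_mid below 0.045 m and x of spacer_mid in the frame of tray between -0.08 and 0.08 m and y of spacer_mid in the frame of tray between -0.1 and 0.1 m and height (world z) of spacer_mid below 0.04 m and x of bracket_mid in the frame of mat between -0.022 and 0.022 m and y of bracket_mid in the frame of mat between -0.03 and 0.03 m and angle between the x axis of bracket_mid and the y axis of mat, either way round below 0.3 rad and angle between bracket_mid's own z axis and vertical below 0.08 rad and height (world z) of bracket_mid below 0.013 m); the robot touches nothing.
It fails at once if the jar, spare ring or spanner is shifted by more than 40 mm (distance of any of jar, spare, wrench from where it was at the start of the episode above 0.04 m).
It fails at once if the jar is knocked over (angle between jar's own z axis and vertical above 0.6 rad).
It also fails if it takes over 72 s, if anything falls off the work surface, if the arm or the gripper's body presses on something with over 40 N, if the wrist force passes 120 N, or if a joint passes its speed limit or range.

## Working session

There is one attempt and no reset: what is moved stays moved. The work goes in short steps, Python scripts to look and compute and a tool call to move; the robot and the scene stay as the last step left them, time stands still between calls to the robot, and variables do not carry over. Pictures are saved under pics/ and viewed, about 8 in all and at most 12, crops included, and the job is handed in when it is done.

Besides the shell and the picture viewer there is one more tool, called as name(argument=value, ...), one argument or row to a line, values as JSON. arm_command: Moves the arm, as the interface text tells. Its arguments: {"type":"object","properties":{"targets":{"type":"array","items":{"type":"number"}},"grip_force":{"type":"number"}},"required":["targets"]}

```bash
mkdir -p pics; ls
cat > h.py <<'E'
import numpy as np, cv2
from scipy.spatial.transform import Rotation as Ro
from bench import r
def cam(name):
    s=r.observe(); f=r.grab_frame(name); K=np.array(f["intrinsics"])
    if name=="wrist":
        T=np.eye(4); T[:3,:3]=Ro.from_rotvec(s["tcp_rot"]).as_matrix(); T[:3,3]=s["eef_pos"]
        C=np.linalg.inv(T@np.array(f["tool_from_camera"])); R,t=C[:3,:3],C[:3,3]
    else: R,t=np.array(f["R"]),np.array(f["t"])
    return f["image"],K,R,t
def toz(px,z,K,R,t):
    d=R.T@np.linalg.inv(K)@[px[0],px[1],1]; c=-R.T@t
    return c+d*(z-c[2])/d[2]
def proj(X,K,R,t):
    p=K@(R@np.asarray(X)+t); return p[:2]/p[2]
def save(n,im,s=1.0): cv2.imwrite(f"pics/{n}.png",cv2.resize(im[:,:,::-1],None,fx=s,fy=s,interpolation=cv2.INTER_CUBIC))
E
python3 - <<'E'
from h import *
for c in ("top","side"):
    im,K,R,t=cam(c); save(c+"0",im,1.5); print(c,"campos",(-R.T@t).round(3))
    for q,z in (("fixture",.012),("nut_mid",.086),("wing_mid",.1),("spacer_mid",.052),("bracket_mid",.041),("tray",.02),("mat",.004),("jar",.04),("spare",.01),("wrench",.005)):
        print(q,[(np.round(d["position"]).tolist(),round(d["p"],2),toz(d["position"],z,K,R,t)[:2].round(3).tolist()) for d in r.search_frame(q,c)[:4]])
print(r.pinch_z, r.observe())
E
```

```text
pics
top campos [ 0.373 -0.008  1.049]
fixture [([233.0, 216.0], 0.89, [0.568, 0.057]), ([237.0, 211.0], 0.57, [0.583, 0.047])]
nut_mid [([146.0, 160.0], 0.8, [0.701, 0.293]), ([252.0, 268.0], 0.66, [0.421, -0.001]), ([236.0, 209.0], 0.56, [0.573, 0.045]), ([293.0, 194.0], 0.49, [0.617, -0.104])]
wing_mid [([291.0, 249.0], 0.73, [0.47, -0.098]), ([289.0, 196.0], 0.72, [0.606, -0.09]), ([235.0, 210.0], 0.71, [0.567, 0.047]), ([250.0, 269.0], 0.53, [0.419, 0.003])]
spacer_mid [([235.0, 219.0], 0.45, [0.551, 0.048])]
bracket_mid [([241.0, 223.0], 0.89, [0.543, 0.033]), ([336.0, 161.0], 0.45, [0.729, -0.229])]
tray [([371.0, 241.0], 0.58, [0.506, -0.323])]
mat [([145.0, 222.0], 0.98, [0.545, 0.305])]
jar [([251.0, 150.0], 0.83, [0.754, 0.012])]
spare [([240.0, 227.0], 0.59, [0.536, 0.037]), ([219.0, 164.0], 0.5, [0.721, 0.104])]
wrench [([337.0, 158.0], 0.62, [0.748, -0.24])]
side campos [0.547 0.579 0.806]
fixture [([262.0, 235.0], 0.63, [0.573, 0.076])]
nut_mid [([305.0, 174.0], 0.9, [0.487, -0.056]), ([332.0, 212.0], 0.81, [0.426, 0.045]), ([265.0, 206.0], 0.8, [0.572, 0.046]), ([175.
[... 647 characters left out ...]
741, -0.245])]
0.0187 {'time_s': 1.1, 'joint_pos': array([ 1.13250965e+00,  3.06806186e-01,  1.50640659e+00,  7.71228731e-07,
        1.32837587e+00, -7.34844888e-02]), 'qvel': array([-6.17754851e-04, -4.58214409e-05, -7.85917775e-04, -4.96749089e-04,
       -7.98796885e-04,  5.55652887e-04]), 'joint_efforts': array([-1.19728797e-03, -4.57492590e+01, -2.52329385e+01, -7.06253595e-04,
        9.79842516e-04,  2.34422248e-05]), 'eef_pos': array([0.20515847, 0.53716601, 0.23129886]), 'tcp_rot': array([5.69857982e-01, 3.08947641e+00, 6.38240239e-06]), 'force': array([-0.03194294,  0.77144392,  0.42034733]), 'moment': array([-0.00834625, -0.00319759,  0.00378094]), 'opening': 0.08533163592699346}
```

View pics/top0.png

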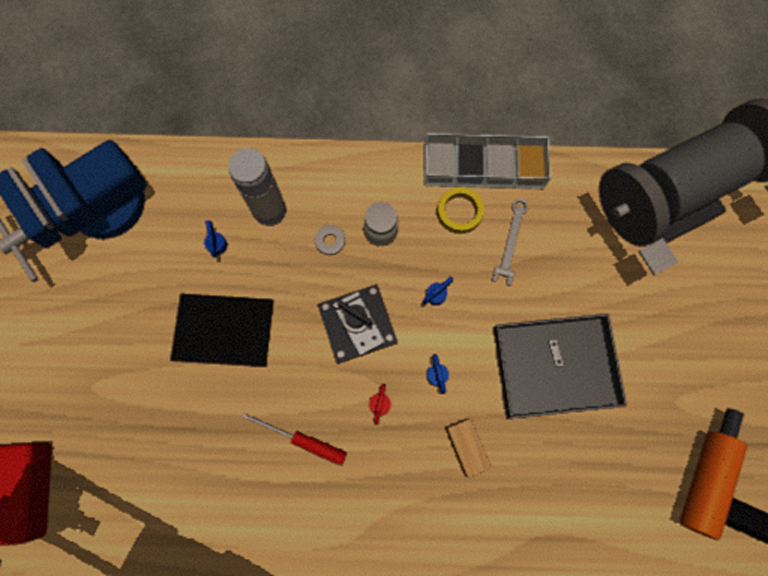

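View pics/side0.png

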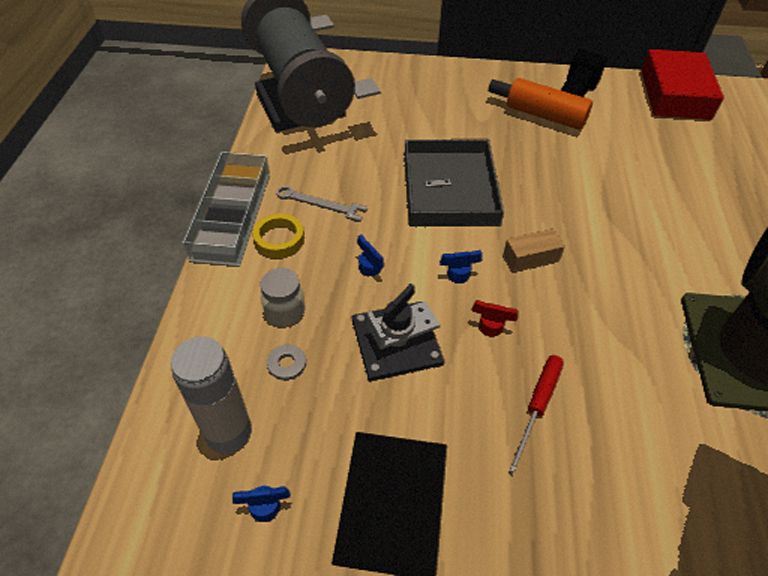

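The dark wing nut sits on the fixture at top-image (355,315)/1.5. The four look-alikes are blue at (215,240), (436,293) and (437,374), and red at (380,404), all lying on the bench. Only the dark one on the fixture fits. I'll move closer with the wrist camera to confirm.

arm_command(
  targets=[100, 325, -490, 70, -1.76, 100, 325, -490, 70, -1.76, 100, 325, -490, 70, -1.76, 100, 325, -490, 70, -1.76, 100, 325, -490, 70, -1.76, 100, 325, -490, 70, -1.76, 100, 325, -490, 70, -1.76, 100, 325, -490, 70, -1.76, 100, 325, -490, 70, -1.76, 100, 325, -490, 70, -1.76, 100, 325, -490, 70, -1.76, 100, 325, -490, 70, -1.76],
  grip_force=40,
)

```text
time_s: 2.3
eef_pos: [0.5314, 0.0447, 0.3018]
tcp_rot: [2.749, 1.52, 0.001]
force: [-0.1, 0.1, 0.5]
opening: 0.0852
```

Run:
```python
from h import *
im,K,R,t=cam("wrist"); save("w1",im,1.5); print("campos",(-R.T@t).round(3), "K",K.round(1).tolist())
s=r.observe(); print(s["eef_pos"],s["joint_pos"].round(2), (s["joint_pos"][0]-s["joint_pos"][5]))
for q,z in (("fixture",.012),("nut_mid",.086),("wing_mid",.1),("spacer_mid",.052),("bracket_mid",.041)):
    print(q,[(np.round(d["position"]).tolist(),round(d["p"],2),toz(d["position"],z,K,R,t)[:2].round(3).tolist()) for d in r.search_frame(q,"wrist")[:4]])
```

```text
campos [0.573 0.111 0.443] K [[294.2, 0.0, 253.0], [0.0, 294.2, 183.5], [0.0, 0.0, 1.0]]
[0.53595331 0.03952274 0.30243585] [-0.    0.2   1.47 -0.01  1.46  0.57] -0.5678208361846654
fixture [([266.0, 115.0], 0.61, [0.57, 0.07]), ([284.0, 137.0], 0.39, [0.576, 0.029])]
nut_mid [([273.0, 244.0], 0.82, [0.49, -0.076]), ([279.0, 139.0], 0.67, [0.57, 0.044]), ([176.0, 20.0], 0.64, [0.541, 0.215]), ([360.0, 196.0], 0.6, [0.621, -0.075])]
wing_mid [([272.0, 239.0], 0.81, [0.495, -0.06]), ([204.0, 211.0], 0.77, [0.443, 0.019]), ([362.0, 195.0], 0.71, [0.621, -0.068]), ([280.0, 136.0], 0.62, [0.573, 0.049])]
spacer_mid [([265.0, 130.0], 0.55, [0.56, 0.057]), ([262.0, 114.0], 0.24, [0.567, 0.078])]
bracket_mid [([271.0, 152.0], 0.6, [0.551, 0.026])]
```

View pics/w1.png

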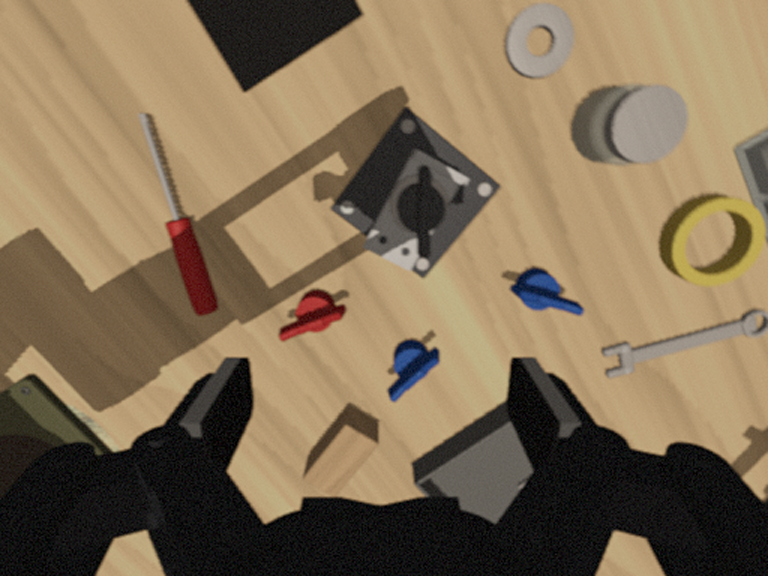

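The crop shows the dark nut on the fixture at (421,207), with its wing from about (425,168) to (423,264). The wing is nearly vertical in the image, so it already lies across the jaws. Next I'll fit the positions and overlay the model.

```bash
cat >> h.py <<'E'
def nutlines(c,a,zu=.059):
    u=np.array([np.cos(a),np.sin(a)]); v=np.array([-u[1],u[0]]); L=[]
    P=lambda x,y,z:[*(c+u*x+v*y),zu+z]
    L.append([P(*p,.054) for p in ((-.035,-.0045),(.035,-.0045),(.035,.0045),(-.035,.0045),(-.035,-.0045))])
    L.append([P(.02*np.cos(q),.02*np.sin(q),.024) for q in np.linspace(0,6.283,40)])
    return L
def brlines(c,a,z=.041):
    u=np.array([np.cos(a),np.sin(a)]); v=np.array([-u[1],u[0]])
    P=lambda x,y,h:[*(c+u*(x-.01)+v*y),z+h]
    bx=lambda x0,x1,y,h:[P(x0,-y,h),P(x1,-y,h),P(x1,y,h),P(x0,y,h),P(x0,-y,h)]
    return [bx(-.05,.05,.025,.004),bx(.042,.05,.025,.028)]
def draw(im,lines,K,R,t,col,s):
    for L in lines:
        p=np.array([proj(X,K,R,t) for X in L]); cv2.polylines(im,[np.round((p+.5)*s).astype(np.int32)],False,col,1,cv2.LINE_AA)
E
python3 - <<'E'
from h import *
im,K,R,t=cam("wrist")
C=np.array([toz(np.array(p)/1.5,.012,K,R,t)[:2] for p in ((407,107),(498,187),(420,277),(333,208))])
print("corners",C.round(4).tolist(),"ctr",C.mean(0).round(4),[np.linalg.norm(C[i]-C[i-1]).round(4) for i in range(4)])
W=[toz(np.array(p)/1.5,.113,K,R,t)[:2] for p in ((425,168),(424,264))]
d=W[0]-W[1]; print("wing",np.round(W,4).tolist(),np.mean(W,0).round(4),np.linalg.norm(d),np.arctan2(d[1],d[0]))
B=[toz(np.array(p)/1.5,.045,K,R,t)[:2] for p in ((366,238),(425,275))]
print("bracket end",np.round(B,4).tolist(),np.linalg.norm(B[0]-B[1]))
c=C.mean(0); e=np.mean(B,0)-c; ab=np.arctan2(-e[1],-e[0]); print("len",np.linalg.norm(e),"br ang",ab)
s=4; big=cv2.resize(im,None,fx=s,fy=s,interpolation=cv2.INTER_CUBIC)
big=np.clip(big.astype(float)*1.8,0,255).astype(np.uint8); raw=big.copy()
draw(big,nutlines(c,np.arctan2(d[1],d[0])),K,R,t,(255,0,0),s)
draw(big,brlines(c,ab),K,R,t,(0,255,0),s)
draw(big,[[[*p,.012] for p in C]],K,R,t,(255,255,0),s)
x0,y0=205*s,60*s
save("w1c",np.hstack([big[y0:y0+540,x0:x0+400*1+140],raw[y0:y0+540,x0:x0+540]])[:, :],.74)
E
```

```text
corners [[0.604, 0.1202], [0.6418, 0.0121], [0.5321, -0.0273], [0.4955, 0.0788]] ctr [0.5684 0.046 ] [np.float64(0.1162), np.float64(0.1145), np.float64(0.1165), np.float64(0.1123)]
wing [[0.5863, 0.0763], [0.5493, 0.0136]] [0.5678 0.0449] 0.07281117387532184 1.0376609469358244
bracket end [[0.5118, 0.0425], [0.5401, -0.0172]] 0.06605611960812308
len 0.05391080374632907 br ang 0.6658736273694581
```

View pics/w1c.png

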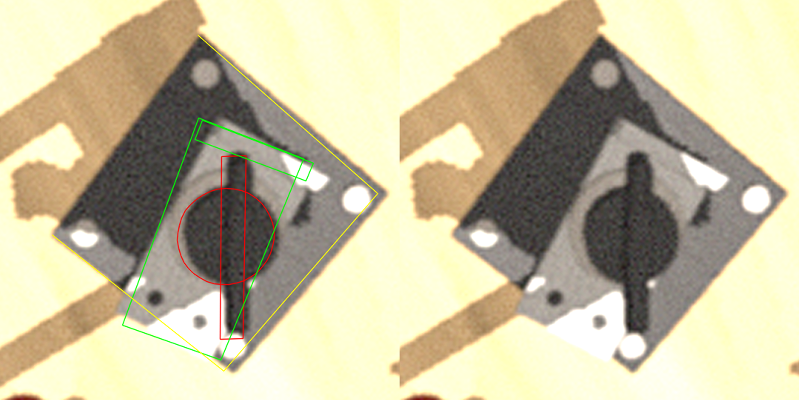

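Run:
```python
from h import *
im,K,R,t=cam("wrist"); print(r.observe()["eef_pos"])
f=lambda p,z: toz(np.array(p)/2.96+[205-.4,60-.4],z,K,R,t)[:2]
C=np.array([f(p,.012) for p in ((199,35),(387,193),(234,373),(52,234))])
print("ctr",C.mean(0).round(4),[np.linalg.norm(C[i]-C[i-1]).round(4) for i in range(4)])
W=[f(p,.113) for p in ((238,151),(238,334))]
d=W[0]-W[1]; aw=np.arctan2(d[1],d[0]); print("wing",np.mean(W,0).round(4),np.linalg.norm(d),aw)
print("drum",f((232,235),.083).round(4), "drum dia",np.linalg.norm(f((183,235),.083)-f((279,235),.083)))
B=[f((118,312),.045),f((220,360),.045)]; G=[f((220,118),.069),f((328,180),.069)]
u=np.mean(G,0)-np.mean(B,0); ab=np.arctan2(u[1],u[0])
print("end w",np.linalg.norm(B[0]-B[1]),"leg w",np.linalg.norm(G[0]-G[1]),"len",np.linalg.norm(u),"ab",ab)
c=np.array([*np.mean(W,0)])
s=4; big=cv2.resize(im,None,fx=s,fy=s,interpolation=cv2.INTER_CUBIC)
big=np.clip(big.astype(float)*1.8,0,255).astype(np.uint8)
draw(big,nutlines(c,aw),K,R,t,(255,0,0),s)
draw(big,brlines(c,ab),K,R,t,(0,255,0),s)
draw(big,[[[*p,.012] for p in C]],K,R,t,(255,255,0),s)
x0,y0=205*s,60*s
save("w1d",big[y0:y0+540,x0:x0+540])
for q,z in (("tray",.02),("mat",.004)):
  for cn in ("top","side"):
    i2,K2,R2,t2=cam(cn)
    print(q,cn,[(np.round(d["position"]).tolist(),round(d["p"],2),toz(d["position"],z,K2,R2,t2)[:2].round(3).tolist()) for d in r.search_frame(q,cn)[:2]])
i2,K2,R2,t2=cam("top"); g=lambda p,z: toz(np.array(p)/1.5,z,K2,R2,t2)[:2].round(4).tolist()
print("mat",[g(p,.004) for p in ((179,294),(273,299),(267,367),(171,360))])
print("tray",[g(p,.035) for p in ((494,325),(608,314),(626,405),(508,418))])
```

```text
[0.52915688 0.04837817 0.30116111]
ctr [0.5705 0.0444] [np.float64(0.1164), np.float64(0.1179), np.float64(0.1171), np.float64(0.1175)]
wing [0.571  0.0466] 0.07001012608244687 1.050832371399835
drum [0.5711 0.0454] drum dia 0.03971475612256198
end w 0.05405971537615072 leg w 0.052615125349916574 len 0.09753318758047329 ab 0.5682287943697166
tray top [([371.0, 242.0], 0.85, [0.503, -0.324])]
tray side [([294.0, 133.0], 0.7, [0.516, -0.266]), ([275.0, 215.0], 0.36, [0.548, 0.021])]
mat top [([124.0, 224.0], 0.85, [0.537, 0.361]), ([233.0, 227.0], 0.21, [0.538, 0.055])]
mat side [([262.0, 340.0], 0.72, [0.552, 0.312]), ([268.0, 208.0], 0.51, [0.567, -0.008])]
mat [[0.618, 0.3843], [0.6131, 0.2051], [0.484, 0.2068], [0.4923, 0.3851]]
tray [[0.5681, -0.2081], [0.5943, -0.4183], [0.4303, -0.4392], [0.4024, -0.2295]]
```

View pics/w1d.png

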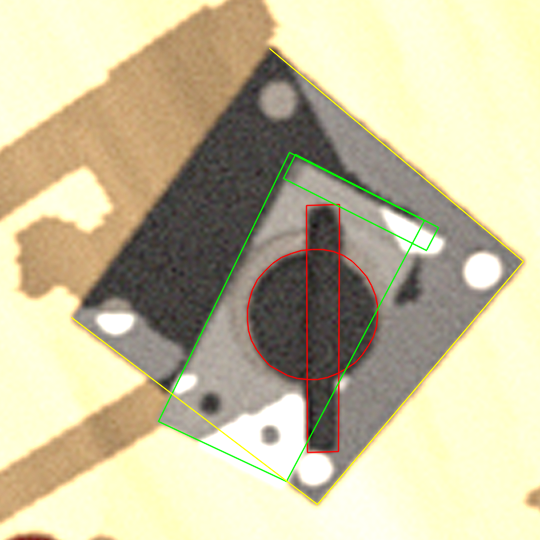

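The overlay fits well: nut at (0.571, 0.0465), wing at 1.05 rad, bracket at 0.57 rad with its leg at the upper right. The bracket is nearly square with the wing's far end. I'll grip the wing.

arm_command(
  targets=[40, 42, -2, 0, 0.03, 40, 42, -2, -50, 0.03, 40, 42, -2, -100, 0.03, 40, 42, -2, -150, 0.03, 40, 42, -2, -190, 0.03, 40, 42, -2, -213, 0.03, 40, 42, -2, -213, 0.03, 0, 42, -2, -213, 0.03, 0, 42, -2, -213, 0.03, 0, 42, -2, -213, 0.03, 0, 42, -2, -213, 0.03, 0, 42, -2, -213, 0.03],
  grip_force=25,
)

```text
time_s: 4.35
eef_pos: [0.573, 0.0456, 0.0895]
tcp_rot: [2.72, 1.57, 0.004]
force: [0.3, 1.0, 2.6]
opening: 0.0082
```

Run:
```python
from h import *
s=r.observe(); print({k:np.round(s[k],3) for k in ("eef_pos","tcp_rot","force","moment","opening","joint_pos")}, s["joint_pos"][0]-s["joint_pos"][5])
```

```text
{'eef_pos': array([0.573, 0.046, 0.09 ]), 'tcp_rot': array([2.72 , 1.57 , 0.004]), 'force': array([0.3  , 1.009, 2.584]), 'moment': array([ 0.268, -0.069, -0.019]), 'opening': np.float64(0.008), 'joint_pos': array([0.006, 0.445, 1.689, 0.   , 1.004, 0.529])} -0.5233995264339197
```

arm_command(
  targets=[0, 0, 0, 0, 0.14, 0, 0, 0, 0, 0.28, 0, 0, 0, 0, 0.42, 0, 0, 0, 0, 0.55, 0, 0, 0, 0, 0.62, 0, 0, 0, 0, 0.62],
)

```text
time_s: 4.95
eef_pos: [0.5718, 0.0458, 0.0895]
tcp_rot: [-2.111, -2.325, -0.002]
force: [-1.0, 1.2, 0.5]
opening: 0.0086
```

```bash
cat > st.py <<'E'
from h import *
s=r.observe(); print(s["time_s"],{k:np.round(s[k],3).tolist() for k in ("eef_pos","force","moment","opening")}, "jaw",round(s["joint_pos"][0]-s["joint_pos"][5],3),"eff6",s["joint_efforts"][5].round(3))
E
python3 st.py
```

```text
4.95 {'eef_pos': [0.572, 0.046, 0.09], 'force': [-1.034, 1.151, 0.494], 'moment': [0.201, 0.412, 0.008], 'opening': 0.009} jaw 0.098 eff6 -0.494
```

arm_command(
  targets=[0, 0, 0, 0, 0.06, 0, 0, 0, 0, 0.12, 0, 0, 0, 0, 0.18, 0, 0, 0, 0, 0.2, 0, 0, 0, 0, 0.2],
)

```text
time_s: 5.45
eef_pos: [0.5711, 0.046, 0.0896]
tcp_rot: [-1.87, -2.521, -0.001]
force: [-2.5, 2.8, 1.6]
opening: 0.0083
```

```bash
python3 st.py
```

```text
5.45 {'eef_pos': [0.571, 0.046, 0.09], 'force': [-2.521, 2.812, 1.59], 'moment': [0.425, 0.476, -0.035], 'opening': 0.008} jaw 0.296 eff6 -0.158
```

arm_command(
  targets=[0, 0, 0, 0, 0.06, 0, 0, 0, 0, 0.12, 0, 0, 0, 0, 0.18, 0, 0, 0, 0, 0.2, 0, 0, 0, 0, 0.2],
)

```text
time_s: 5.95
eef_pos: [0.5706, 0.0459, 0.0895]
tcp_rot: [-1.61, -2.694, -0.0]
force: [-2.5, 1.3, 1.0]
opening: 0.0084
```

```bash
python3 st.py
```

```text
5.95 {'eef_pos': [0.571, 0.046, 0.09], 'force': [-2.541, 1.349, 0.995], 'moment': [0.215, 0.505, -0.061], 'opening': 0.008} jaw 0.494 eff6 -0.153
```

arm_command(
  targets=[0, 0, 0, 0, 0.06, 0, 0, 0, 0, 0.12, 0, 0, 0, 0, 0.18, 0, 0, 0, 0, 0.2, 0, 0, 0, 0, 0.2],
)

```text
time_s: 6.45
eef_pos: [0.5705, 0.0459, 0.0895]
tcp_rot: [-1.335, -2.84, 0.001]
force: [-3.0, 0.2, 0.8]
opening: 0.0085
```

```bash
python3 st.py
```

```text
6.45 {'eef_pos': [0.571, 0.046, 0.09], 'force': [-2.962, 0.178, 0.781], 'moment': [0.147, 0.355, -0.018], 'opening': 0.009} jaw 0.693 eff6 -0.14
```

arm_command(
  targets=[0, 0, 0, 0, 0.06, 0, 0, 0, 0, 0.12, 0, 0, 0, 0, 0.15, 0, 0, 0, 0, 0.15],
)

```text
time_s: 6.85
eef_pos: [0.5701, 0.046, 0.0896]
tcp_rot: [-1.12, -2.931, 0.001]
force: [-3.8, 2.1, 1.1]
opening: 0.0086
```

```bash
python3 st.py
```

```text
6.85 {'eef_pos': [0.57, 0.046, 0.09], 'force': [-3.807, 2.119, 1.111], 'moment': [0.383, 0.642, -0.064], 'opening': 0.009} jaw 0.841 eff6 -0.225
```

arm_command(
  targets=[0, 0, 0, 0, 0.06, 0, 0, 0, 0, 0.1, 0, 0, 0, 0, 0.1],
)

```text
time_s: 7.15
eef_pos: [0.5697, 0.046, 0.0895]
tcp_rot: [-0.974, -2.982, 0.002]
force: [-3.9, 1.4, 2.5]
opening: 0.0087
```

```bash
python3 st.py
```

```text
7.15 {'eef_pos': [0.57, 0.046, 0.09], 'force': [-3.856, 1.418, 2.498], 'moment': [0.318, 0.641, -0.003], 'opening': 0.009} jaw 0.94 eff6 -0.275
```

arm_command(
  targets=[0, 0, 0, 0, 0.06, 0, 0, 0, 0, 0.1, 0, 0, 0, 0, 0.1],
)

```text
time_s: 7.45
eef_pos: [0.5695, 0.0459, 0.0896]
tcp_rot: [-0.826, -3.026, 0.003]
force: [-3.3, 1.5, 1.8]
opening: 0.0085
```

```bash
python3 st.py
python3 - <<'E'
from h import *
im,K,R,t=cam("wrist"); save("w2",im,1.5)
im,K,R,t=cam("top"); save("t2",im[150:270,180:300],5)
E
```

```text
7.45 {'eef_pos': [0.57, 0.046, 0.09], 'force': [-3.345, 1.545, 1.789], 'moment': [0.225, 0.679, -0.014], 'opening': 0.008} jaw 1.038 eff6 -0.266
```

View pics/w2.png

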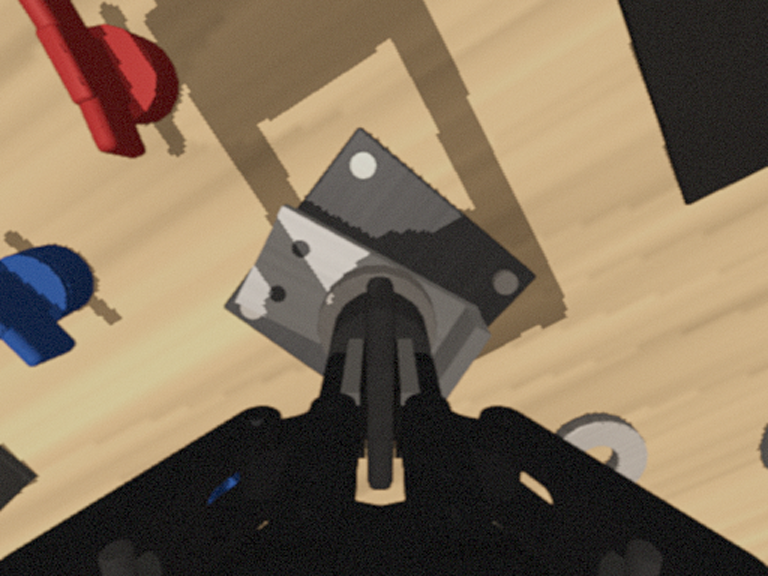

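The wing at (380,300–480) still lies between the pads and has turned with them by 1.56 rad. The stop should be very near.

arm_command(
  targets=[0, 0, 0, 0, 0.04, 0, 0, 0, 0, 0.06, 0, 0, 0, 0, 0.06],
)

```text
time_s: 7.85
eef_pos: [0.5694, 0.0458, 0.0896]
tcp_rot: [-0.737, -3.049, 0.003]
force: [-3.1, 0.4, 2.0]
opening: 0.0085
```

```bash
python3 st.py
```

```text
7.85 {'eef_pos': [0.569, 0.046, 0.09], 'force': [-3.064, 0.447, 2.005], 'moment': [0.129, 0.559, -0.02], 'opening': 0.008} jaw 1.096 eff6 -0.163
```

arm_command(
  targets=[0, 0, 0, 0, 0.05, 0, 0, 0, 0, 0.08, 0, 0, 0, 0, 0.08],
)

```text
time_s: 8.15
eef_pos: [0.5694, 0.0456, 0.0896]
tcp_rot: [-0.615, -3.076, 0.004]
force: [-4.0, 0.1, 2.6]
opening: 0.0086
```

```bash
python3 st.py
python3 - <<'E'
from h import *
im,K,R,t=cam("wrist"); save("w3",im[100:350,130:380],2)
E
```

```text
8.15 {'eef_pos': [0.569, 0.046, 0.09], 'force': [-3.992, 0.14, 2.599], 'moment': [0.124, 0.663, 0.039], 'opening': 0.009} jaw 1.175 eff6 -0.206
```

View pics/w3.png

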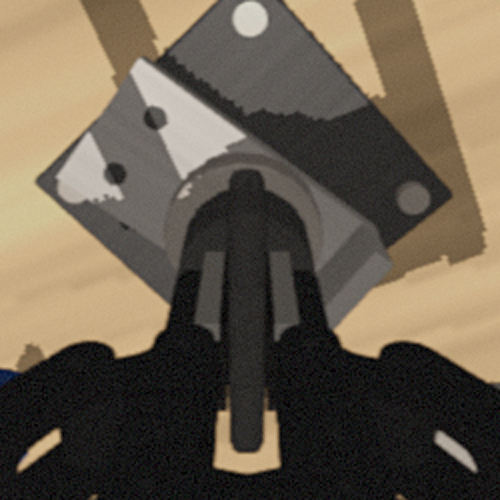

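arm_command(
  targets=[0, 0, 0, 0, 0.05, 0, 0, 0, 0, 0.08, 0, 0, 0, 0, 0.08],
)

```text
time_s: 8.5
eef_pos: [0.5695, 0.0455, 0.0896]
tcp_rot: [-0.492, -3.098, 0.005]
force: [-3.6, -1.3, 1.5]
opening: 0.0083
```

```bash
python3 st.py
```

```text
8.5 {'eef_pos': [0.569, 0.045, 0.09], 'force': [-3.601, -1.29, 1.452], 'moment': [-0.024, 0.626, 0.01], 'opening': 0.008} jaw 1.254 eff6 -0.199
```

arm_command(
  targets=[0, 0, 0, 2, 0, 0, 0, 0, 4, 0, 0, 0, 0, 5, 0, 0, 0, 0, 5, 0],
)

```text
time_s: 8.9
eef_pos: [0.5695, 0.0453, 0.0946]
tcp_rot: [-0.493, -3.098, 0.005]
force: [-2.4, -1.2, -1.5]
opening: 0.0081
```

```bash
python3 st.py
```

```text
8.9 {'eef_pos': [0.569, 0.045, 0.095], 'force': [-2.377, -1.19, -1.488], 'moment': [-0.187, 0.445, 0.026], 'opening': 0.008} jaw 1.254 eff6 0.007
```

arm_command(
  targets=[0, 0, 0, 5, 0, 0, 0, 0, 10, 0, 0, 0, 0, 15, 0, 0, 0, 0, 15, 0],
)

```text
time_s: 9.3
eef_pos: [0.5715, 0.0455, 0.1112]
tcp_rot: [-0.494, -3.102, 0.004]
force: [0.9, -0.3, -0.9]
opening: 0.0084
```

```bash
python3 st.py
python3 - <<'E'
from h import *
im,K,R,t=cam("wrist"); a=cv2.resize(im[100:350,130:380],(400,400))
im,K,R,t=cam("side"); b=cv2.resize(im[150:270,210:330],(400,400),interpolation=cv2.INTER_CUBIC); save("w4",np.hstack([a,b]))
E
```

```text
9.3 {'eef_pos': [0.571, 0.045, 0.111], 'force': [0.906, -0.307, -0.867], 'moment': [0.0, 0.021, 0.022], 'opening': 0.008} jaw 1.254 eff6 0.0
```

View pics/w4.png

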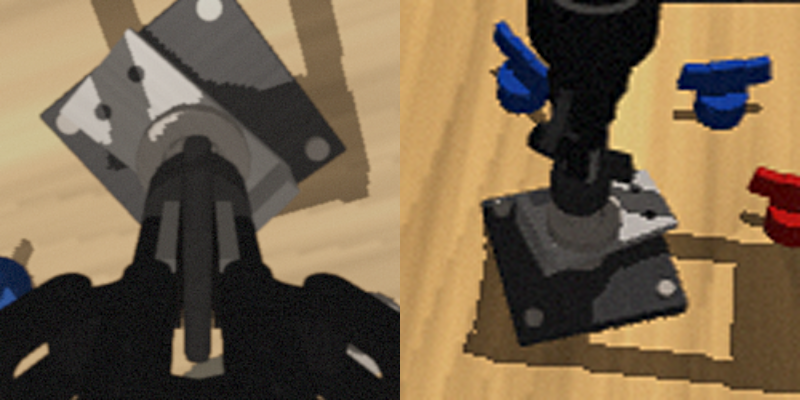

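The nut came up freely, showing only its own weight (about 1.3 N), and the spacer is still in place. I'll carry it to the tray at about (0.492, -0.269).

arm_command(
  targets=[0, 0, 0, 50, 0, 0, -20, -79, 60, 0, 0, -32, -127, 60, 0, 0, -44, -175, 60, 0, 0, -56, -223, 60, 0, 0, -68, -270, 60, 0, 0, -80, -315, 60, 0, 0, -80, -315, 60, 0, 0, -80, -315, 20, 0, 0, -80, -315, -25, 0, 0, -80, -315, -55, 0, 0, -80, -315, -65, 0],
)

```text
time_s: 10.6
eef_pos: [0.4882, -0.2683, 0.0421]
tcp_rot: [-0.493, -3.094, 0.0]
force: [-0.8, -0.1, -1.2]
opening: 0.0086
```

```bash
python3 st.py
```

```text
10.6 {'eef_pos': [0.488, -0.268, 0.042], 'force': [-0.837, -0.13, -1.228], 'moment': [-0.0, -0.011, -0.036], 'opening': 0.009} jaw 1.252 eff6 0.0
```

Next, lower in small steps until contact, then release.

arm_command(
  targets=[0, 0, 0, -2, 0, 0, 0, 0, -4, 0, 0, 0, 0, -6, 0, 0, 0, 0, -6, 0],
)

```text
time_s: 11.0
eef_pos: [0.4892, -0.2689, 0.0373]
tcp_rot: [-0.493, -3.097, 0.002]
force: [-0.2, -0.2, -1.8]
opening: 0.0084
```

```bash
python3 st.py
```

```text
11.0 {'eef_pos': [0.489, -0.269, 0.037], 'force': [-0.246, -0.205, -1.792], 'moment': [0.031, 0.011, -0.019], 'opening': 0.008} jaw 1.252 eff6 0.0
```

arm_command(
  targets=[0, 0, 0, -1, 0, 0, 0, 0, -2, 0, 0, 0, 0, -2, 0],
)

```text
time_s: 11.3
eef_pos: [0.4894, -0.2689, 0.0357]
tcp_rot: [-0.493, -3.098, 0.002]
force: [0.9, 0.8, -0.9]
opening: 0.0084
```

```bash
python3 st.py
```

```text
11.3 {'eef_pos': [0.489, -0.269, 0.036], 'force': [0.885, 0.817, -0.855], 'moment': [0.004, 0.004, 0.016], 'opening': 0.008} jaw 1.252 eff6 0.0
```

arm_command(
  targets=[0, 0, 0, -1, 0, 0, 0, 0, -1, 0, 30, 0, 0, -1, 0, 30, 0, 0, -1, 0, 30, 0, 0, -1, 0, 30, 0, 0, 30, 0, 30, 0, 0, 80, 0, 60, 0, 0, 130, 0, 100, 0, 0, 130, -0.14],
)

```text
time_s: 12.2
eef_pos: [0.4939, -0.2717, 0.173]
tcp_rot: [0.712, 3.051, -0.01]
force: [1.7, 0.2, -0.4]
opening: 0.0543
```

```bash
python3 st.py
python3 - <<'E'
from h import *
for cn in ("top","side"):
    im,K,R,t=cam(cn)
    print(cn,[(np.round(d["position"]).tolist(),round(d["p"],2),toz(d["position"],.032,K,R,t)[:2].round(3).tolist()) for d in r.search_frame("nut_mid",cn)[:7]])
E
```

```text
12.2 {'eef_pos': [0.494, -0.272, 0.173], 'force': [1.711, 0.203, -0.436], 'moment': [-0.036, -0.074, -0.037], 'opening': 0.054} jaw 1.111 eff6 -2.28
top [([350.0, 246.0], 0.81, [0.489, -0.264]), ([252.0, 266.0], 0.72, [0.43, -0.001]), ([229.0, 215.0], 0.69, [0.566, 0.067]), ([146.0, 163.0], 0.6, [0.709, 0.31]), ([295.0, 250.0], 0.55, [0.476, -0.113]), ([292.0, 194.0], 0.46, [0.63, -0.107])]
side [([330.0, 210.0], 0.93, [0.421, -0.001]), ([179.0, 332.0], 0.83, [0.71, 0.325]), ([301.0, 129.0], 0.7, [0.498, -0.269]), ([309.0, 174.0], 0.64, [0.472, -0.106]), ([244.0, 170.0], 0.52, [0.636, -0.099])]
```

arm_command(
  targets=[100, 48, 293, 104, -2.11, 100, 48, 293, 104, -2.11, 100, 48, 293, 104, -2.11, 100, 48, 293, 104, -2.11, 100, 48, 293, 104, -2.11, 100, 48, 293, 104, -2.11, 100, 48, 293, 104, -2.11, 100, 48, 293, 104, -2.11, 100, 48, 293, 104, -2.11, 100, 48, 293, 104, -2.11, 100, 48, 293, 104, -2.11, 100, 48, 293, 104, -2.11],
)

```text
time_s: 13.6
eef_pos: [0.5355, 0.0247, 0.2666]
tcp_rot: [-2.794, -1.421, -0.001]
force: [-0.1, 0.3, 1.0]
opening: 0.0854
```

arm_command(
  targets=[100, 0, 0, 0, -0.15, 100, 0, 0, 0, -0.3, 100, 0, 0, 0, -0.38, 100, 0, 0, 0, -0.38, 100, 0, 0, 0, -0.38],
)

```text
time_s: 14.1
eef_pos: [0.5348, 0.0248, 0.2652]
tcp_rot: [-3.01, -0.873, 0.002]
force: [-0.2, 0.3, -0.8]
opening: 0.0854
```

```bash
python3 st.py
python3 - <<'E'
from h import *
im,K,R,t=cam("wrist"); p=proj([.571,.0457,.045],K,R,t).round().astype(int); print(p)
c=np.array([.571,.0457]); s=4
big=cv2.resize(im,None,fx=s,fy=s,interpolation=cv2.INTER_CUBIC); big=np.clip(big*1.6,0,255).astype(np.uint8)
q=np.linspace(0,6.283,50)
for a,z in ((.026,.059),): draw(big,[[[*(c+a*np.array([np.cos(k),np.sin(k)])),z] for k in q]],K,R,t,(255,0,0),s)
draw(big,brlines(c,.568),K,R,t,(0,255,0),s)
x0,y0=max(0,p[0]*s-300),max(0,p[1]*s-280); print(x0,y0)
save("w5",big[y0:y0+560,x0:x0+600])
E
```

```text
14.1 {'eef_pos': [0.535, 0.025, 0.265], 'force': [-0.174, 0.344, -0.761], 'moment': [-0.004, -0.003, 0.022], 'opening': 0.085} jaw -1.005 eff6 0.033
[255 121]
720 204
```

View pics/w5.png

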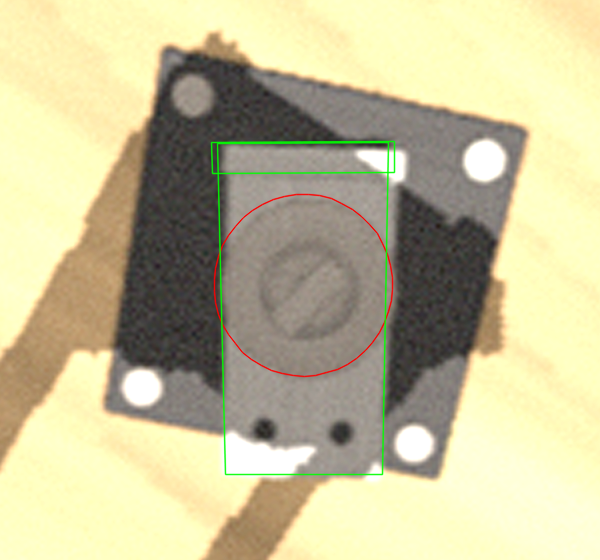

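The spacer is on the bracket and the T-head shows at (310,290). The bracket angle is unchanged at 0.57, offset about 2 mm to the image right. I'll work out the refined centre.

Run:
```python
from h import *
im,K,R,t=cam("wrist"); f=lambda p,z: toz((np.array(p)+[720,204])/4-.4,z,K,R,t)[:2].round(4)
print("T",f((310,290),.075),"shoulder",f((310,290),.056))
B=f((226,474),.045),f((388,474),.045); G=f((228,143),.069),f((403,147),.069)
print(B,G); u=np.mean(G,0)-np.mean(B,0); print(np.arctan2(u[1],u[0]),np.linalg.norm(u)); d=u/np.linalg.norm(u)
print("hole est",np.mean(B,0)+d*.06,np.mean(G,0)-d*.04)
```

```text
T [0.573  0.0442] shoulder [0.5714 0.043 ]
(array([0.5074, 0.0339]), array([ 0.535 , -0.0096])) (array([0.5939, 0.084 ]), array([0.6185, 0.043 ]))
0.5434416825900236 0.09930670923960784
hole est [0.57255605 0.04317509] [0.57196264 0.0428166 ]
```

arm_command(
  targets=[100, 37, 19, 0, 0, 100, 37, 19, -50, 0, 100, 37, 19, -100, 0, 100, 37, 19, -150, 0, 100, 37, 19, -195, 0, 100, 37, 19, -221, 0, 100, 37, 19, -221, 0, 100, 37, 19, -221, 0, 30, 37, 19, -221, 0, 30, 37, 19, -221, 0, 30, 37, 19, -221, 0, 30, 37, 19, -221, 0],
  grip_force=40,
)

```text
time_s: 15.4
eef_pos: [0.5737, 0.0438, 0.0473]
tcp_rot: [-3.012, -0.872, -0.006]
force: [-0.4, 1.2, 6.6]
opening: 0.0496
```

```bash
python3 st.py
```

```text
15.4 {'eef_pos': [0.574, 0.044, 0.047], 'force': [-0.381, 1.179, 6.59], 'moment': [0.015, 0.21, 0.07], 'opening': 0.05} jaw -1.002 eff6 0.069
```

arm_command(
  targets=[30, 0, 0, 0, 0, 30, 0, 0, 4, 0, 30, 0, 0, 8, 0, 30, 0, 0, 12, 0, 30, 0, 0, 12, 0],
)

```text
time_s: 15.9
eef_pos: [0.5739, 0.0439, 0.06]
tcp_rot: [-3.012, -0.872, -0.008]
force: [-0.8, -0.1, -0.8]
opening: 0.0496
```

```bash
python3 st.py;python3 - <<'E'
from h import *
im,K,R,t=cam("wrist"); a=cv2.resize(im[40:240,156:356],(400,400))
im,K,R,t=cam("side"); b=cv2.resize(im[150:270,210:330],(400,400),interpolation=cv2.INTER_CUBIC); save("w6",np.clip(1.4*np.hstack([a,b]),0,255).astype(np.uint8))
E
```

```text
15.9 {'eef_pos': [0.574, 0.044, 0.06], 'force': [-0.772, -0.059, -0.823], 'moment': [0.014, 0.077, 0.008], 'opening': 0.05} jaw -1.002 eff6 -0.004
```

View pics/w6.png

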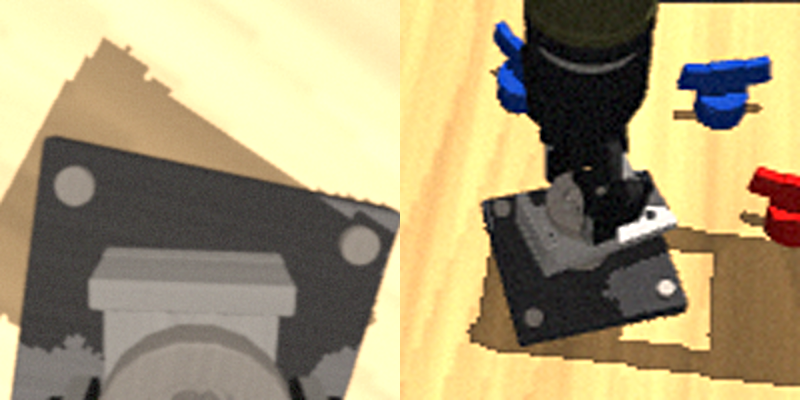

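arm_command(
  targets=[30, 0, 0, 6, 0, 30, 0, 0, 12, 0, 30, 0, 0, 18, 0, 30, 0, 0, 18, 0],
)

```text
time_s: 16.4
eef_pos: [0.5747, 0.0439, 0.0787]
tcp_rot: [-3.013, -0.872, -0.01]
force: [0.1, -0.8, -1.7]
opening: 0.0495
```

```bash
python3 st.py
```

```text
16.4 {'eef_pos': [0.575, 0.044, 0.079], 'force': [0.12, -0.821, -1.681], 'moment': [-0.024, -0.008, -0.031], 'opening': 0.049} jaw -1.002 eff6 0.001
```

arm_command(
  targets=[30, 0, 0, 8, 0, 30, 0, 0, 16, 0, 30, 0, 0, 30, 0, 30, 0, 0, 50, 0, 30, 0, 0, 50, 0, 30, 0, 0, 50, 0],
)

```text
time_s: 17.0
eef_pos: [0.5751, 0.0439, 0.1293]
tcp_rot: [-3.013, -0.873, -0.013]
force: [-0.6, 0.5, -0.9]
opening: 0.0494
```

```bash
python3 st.py;python3 - <<'E'
from h import *
im,K,R,t=cam("wrist"); a=cv2.resize(im[150:350,156:356],(400,400))
im,K,R,t=cam("side"); b=cv2.resize(im[130:250,210:330],(400,400),interpolation=cv2.INTER_CUBIC); save("w7",np.clip(1.4*np.hstack([a,b]),0,255).astype(np.uint8))
E
```

```text
17.0 {'eef_pos': [0.575, 0.044, 0.129], 'force': [-0.585, 0.489, -0.881], 'moment': [0.025, -0.022, 0.028], 'opening': 0.049} jaw -1.003 eff6 0.0
```

arm_command(
  targets=[30, -8, -48, 20, 0.14, 30, -16, -95, 20, 0.28, 30, -23, -142, 20, 0.42, 30, -31, -189, 20, 0.56, 30, -39, -236, 20, 0.7, 30, -46, -283, 20, 0.84, 30, -54, -330, 20, 0.98, 30, -62, -377, 20, 1.13, 30, -69, -423, 20, 1.13, 30, -69, -423, 20, 1.13, 30, -69, -423, -25, 1.13, 30, -69, -423, -60, 1.13],
)

```text
time_s: 18.3
eef_pos: [0.5045, -0.3792, 0.0663]
tcp_rot: [-2.078, -2.346, -0.003]
force: [-0.2, 0.2, -1.5]
opening: 0.0498
```

```bash
python3 st.py
```

```text
18.3 {'eef_pos': [0.504, -0.379, 0.066], 'force': [-0.197, 0.192, -1.493], 'moment': [0.042, 0.073, 0.028], 'opening': 0.05} jaw 0.122 eff6 0.0
```

arm_command(
  targets=[30, 0, 0, -30, 0, 30, 0, 0, -44, 0, 30, 0, 0, -49, 0, 30, 0, 0, -53, 0, 30, 0, 0, -55, 0, 30, 0, 0, -55, 0],
)

```text
time_s: 18.9
eef_pos: [0.5054, -0.3798, 0.0125]
tcp_rot: [-2.079, -2.348, -0.003]
force: [0.2, 0.0, -1.3]
opening: 0.0497
```

```bash
python3 st.py
```

```text
18.9 {'eef_pos': [0.505, -0.38, 0.013], 'force': [0.151, 0.02, -1.324], 'moment': [-0.004, -0.007, 0.083], 'opening': 0.05} jaw 0.123 eff6 0.001
```

arm_command(
  targets=[30, 0, 0, -2, 0, 30, 0, 0, -3, 0, 85, 0, 0, -3, 0, 85, 0, 0, -3, 0, 85, 0, 0, -3, 0, 85, 0, 0, 20, 0, 85, 0, 0, 60, 0, 100, 0, 0, 110, 0, 100, 0, 0, 160, 0, 100, 0, 0, 160, 0],
)

```text
time_s: 19.9
eef_pos: [0.5095, -0.3833, 0.1811]
tcp_rot: [2.076, 2.344, 0.003]
force: [2.0, -1.5, 0.3]
opening: 0.0854
```

```bash
python3 st.py
python3 - <<'E'
from h import *
for cn in ("top","side"):
    im,K,R,t=cam(cn); save(cn+"8",im,1.5)
    for q,z in (("nut_mid",.032),("spacer_mid",.012),("bracket_mid",.041),("bracket_hole",.041),("stud_axis",.045)):
        print(cn,q,[(np.round(d["position"]).tolist(),round(d["p"],2),toz(d["position"],z,K,R,t)[:2].round(3).tolist()) for d in r.search_frame(q,cn)[:4]])
E
```

```text
19.9 {'eef_pos': [0.509, -0.383, 0.181], 'force': [2.035, -1.531, 0.35], 'moment': [-0.01, -0.041, 0.005], 'opening': 0.085} jaw 0.122 eff6 0.001
top nut_mid [([146.0, 160.0], 0.73, [0.717, 0.311]), ([295.0, 251.0], 0.72, [0.472, -0.114]), ([292.0, 195.0], 0.66, [0.627, -0.107]), ([251.0, 268.0], 0.65, [0.425, 0.003])]
top spacer_mid [([394.0, 242.0], 0.46, [0.507, -0.39])]
top bracket_mid [([352.0, 248.0], 0.7, [0.483, -0.267]), ([239.0, 216.0], 0.62, [0.561, 0.039])]
top bracket_hole [([236.0, 220.0], 0.55, [0.551, 0.048])]
top stud_axis [([231.0, 221.0], 0.69, [0.546, 0.059])]
side nut_mid [([176.0, 333.0], 0.96, [0.715, 0.326]), ([307.0, 175.0], 0.95, [0.476, -0.104]), ([332.0, 212.0], 0.91, [0.416, 0.006]), ([246.0, 171.0], 0.66, [0.63, -0.097])]
side spacer_mid [([298.0, 110.0], 0.73, [0.51, -0.375])]
side bracket_mid [([270.0, 217.0], 0.67, [0.558, 0.044]), ([301.0, 118.0], 0.63, [0.499, -0.304])]
side bracket_hole []
side stud_axis [([262.0, 234.0], 0.75, [0.573, 0.094])]
```

arm_command(
  targets=[100, 30, 405, 92, -1.125, 100, 30, 405, 92, -1.125, 100, 30, 405, 92, -1.125, 100, 30, 405, 92, -1.125, 100, 30, 405, 92, -1.125, 100, 30, 405, 92, -1.125, 100, 30, 405, 92, -1.125, 100, 30, 405, 92, -1.125, 100, 30, 405, 92, -1.125, 100, 30, 405, 92, -1.125, 100, 30, 405, 92, -1.125, 100, 30, 405, 92, -1.125],
)

```text
time_s: 21.7
eef_pos: [0.5348, 0.0245, 0.2632]
tcp_rot: [-3.012, -0.877, -0.007]
force: [-0.0, -0.9, -1.0]
opening: 0.0855
```

```bash
python3 st.py
python3 - <<'E'
from h import *
im,K,R,t=cam("wrist"); im,K,R,t=cam("wrist")
c=np.array([.5722,.0435]); s=3; p=proj([*c,.045],K,R,t).astype(int)
big=cv2.resize(im,None,fx=s,fy=s,interpolation=cv2.INTER_CUBIC); big=np.clip(big*1.6,0,255).astype(np.uint8)
draw(big,brlines(c,.55),K,R,t,(0,255,0),s)
x0,y0=max(0,p[0]*s-200),max(0,p[1]*s-200); print(x0,y0)
t8=cv2.imread("pics/top8.png")[290:440,470:650,::-1]; t8=cv2.resize(t8,(400,333),interpolation=cv2.INTER_CUBIC); t8=np.vstack([t8,np.zeros((67,400,3),np.uint8)])
save("w9",np.hstack([big[y0:y0+400,x0:x0+400],t8]))
E
```

```text
21.7 {'eef_pos': [0.535, 0.025, 0.263], 'force': [-0.029, -0.86, -0.962], 'moment': [-0.0, -0.007, -0.044], 'opening': 0.085} jaw -1.003 eff6 -0.004
568 163
```

View pics/w9.png

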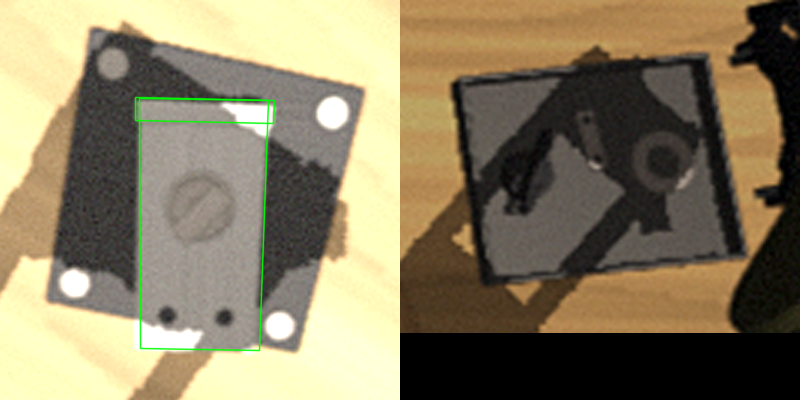

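The nut at (527,178) stands upright in the tray and the ring at (662,163) lies flat. The bracket is still on the stud and matches the overlay. I'll grip the bracket across its width at the hole.

arm_command(
  targets=[100, 37, 19, 0, 0, 100, 37, 19, -50, 0, 100, 37, 19, -100, 0, 100, 37, 19, -150, 0, 100, 37, 19, -195, 0, 100, 37, 19, -225, 0, 100, 37, 19, -240, 0, 100, 37, 19, -240, 0, 30, 37, 19, -240, 0, 30, 37, 19, -240, 0, 30, 37, 19, -240, 0, 30, 37, 19, -240, 0],
  grip_force=60,
)

```text
time_s: 23.0
eef_pos: [0.5728, 0.0432, 0.0249]
tcp_rot: [-3.013, -0.875, -0.011]
force: [-0.4, 0.4, 5.8]
opening: 0.0485
```

```bash
python3 st.py
```

```text
23.0 {'eef_pos': [0.573, 0.043, 0.025], 'force': [-0.393, 0.419, 5.769], 'moment': [0.145, 0.231, 0.018], 'opening': 0.048} jaw -1.0 eff6 0.001
```

Gripped: the opening reads 48.5 mm, the same small offset as before. I'll lift it straight up.

arm_command(
  targets=[30, 0, 0, 0, 0, 30, 0, 0, 5, 0, 30, 0, 0, 10, 0, 30, 0, 0, 16, 0, 30, 0, 0, 22, 0, 30, 0, 0, 22, 0],
)

```text
time_s: 23.6
eef_pos: [0.5729, 0.0433, 0.0478]
tcp_rot: [-3.013, -0.875, -0.012]
force: [-0.8, 1.0, -0.4]
opening: 0.0487
```

```bash
python3 st.py
```

```text
23.6 {'eef_pos': [0.573, 0.043, 0.048], 'force': [-0.822, 0.953, -0.387], 'moment': [0.069, 0.2, -0.011], 'opening': 0.049} jaw -1.001 eff6 -0.001
```

arm_command(
  targets=[30, 0, 0, 7, 0, 30, 0, 0, 14, 0, 30, 0, 0, 21, 0, 30, 0, 0, 40, 0, 30, 0, 0, 70, 0, 30, 0, 0, 70, 0],
)

```text
time_s: 24.2
eef_pos: [0.5766, 0.0432, 0.1222]
tcp_rot: [-3.015, -0.876, -0.026]
force: [0.5, 1.1, -1.5]
opening: 0.0481
```

```bash
python3 st.py
```

```text
24.2 {'eef_pos': [0.577, 0.043, 0.122], 'force': [0.549, 1.092, -1.482], 'moment': [-0.012, -0.089, 0.006], 'opening': 0.048} jaw -1.002 eff6 0.004
```

arm_command(
  targets=[30, -4, 44, 10, 0.14, 30, -8, 88, 10, 0.28, 30, -12, 132, 10, 0.42, 30, -16, 176, 10, 0.56, 30, -20, 220, 10, 0.7, 30, -24, 262, 10, 0.84, 30, -24, 262, 10, 0.97, 30, -24, 262, 10, 0.97, 30, -24, 262, -30, 0.97, 30, -24, 262, -70, 0.97, 30, -24, 262, -95, 0.97, 30, -24, 262, -105, 0.97],
)

```text
time_s: 25.4
eef_pos: [0.5504, 0.3029, 0.014]
tcp_rot: [-2.257, -2.17, -0.012]
force: [-1.2, -0.4, -1.6]
opening: 0.0486
```

```bash
python3 st.py
```

```text
25.4 {'eef_pos': [0.55, 0.303, 0.014], 'force': [-1.173, -0.441, -1.565], 'moment': [-0.067, 0.048, -0.039], 'opening': 0.049} jaw -0.03 eff6 0.009
```

arm_command(
  targets=[30, 0, 0, -4, 0, 30, 0, 0, -8, 0, 30, 0, 0, -10, 0, 30, 0, 0, -11, 0, 30, 0, 0, -11, 0],
)

```text
time_s: 25.9
eef_pos: [0.551, 0.3033, 0.0039]
tcp_rot: [-2.258, -2.17, -0.015]
force: [0.4, -0.4, -1.7]
opening: 0.0485
```

```bash
python3 st.py
```

```text
25.9 {'eef_pos': [0.551, 0.303, 0.004], 'force': [0.435, -0.434, -1.66], 'moment': [0.04, -0.005, 0.011], 'opening': 0.049} jaw -0.029 eff6 0.002
```

arm_command(
  targets=[30, 0, 0, -1, 0, 30, 0, 0, -2, 0, 30, 0, 0, -3, 0, 30, 0, 0, -3, 0],
)

```text
time_s: 26.3
eef_pos: [0.5513, 0.3034, 0.0015]
tcp_rot: [-2.258, -2.17, -0.016]
force: [-1.3, -0.3, 2.6]
opening: 0.0487
```

```bash
python3 st.py
```

```text
26.3 {'eef_pos': [0.551, 0.303, 0.001], 'force': [-1.342, -0.283, 2.606], 'moment': [-0.072, 0.043, -0.049], 'opening': 0.049} jaw -0.029 eff6 -0.002
```

Contact with the mat. I'll release and rise clear.

arm_command(
  targets=[45, 0, 0, 0, 0, 90, 0, 0, 0, 0, 90, 0, 0, 0, 0, 90, 0, 0, 2, 0, 90, 0, 0, 30, 0, 90, 0, 0, 80, 0, 90, -30, 0, 130, 0, 90, -50, -40, 180, 0, 90, -50, -80, 230, 0, 90, -50, -80, 230, 0],
)

```text
time_s: 27.3
eef_pos: [0.5009, 0.2224, 0.2344]
tcp_rot: [-2.258, -2.172, -0.02]
force: [0.5, -0.6, 0.6]
opening: 0.0771
```

```bash
python3 st.py
python3 - <<'E'
from h import *
im,K,R,t=cam("side"); im,K,R,t=cam("side"); 
c0=np.array([.552,.295]); a=1.534; d=np.array([np.cos(a),np.sin(a)])
for q,z in (("nut_mid",.032),("spacer_mid",.012),("bracket_mid",.012)):
    print(q,[(np.round(e["position"]).tolist(),round(e["p"],2),toz(e["position"],z,K,R,t)[:2].round(3).tolist()) for e in r.search_frame(q,"side")[:5]])
s=4; big=cv2.resize(im,None,fx=s,fy=s,interpolation=cv2.INTER_CUBIC); big=np.clip(big*1.6,0,255).astype(np.uint8)
draw(big,brlines(c0+.01*d,a,.008),K,R,t,(0,255,0),s)
p=(proj([*c0,.01],K,R,t)*s).astype(int); x0,y0=p[0]-250,max(0,min(p[1]-250,384*4-500)); print(x0,y0)
i2,K2,R2,t2=cam("wrist"); 
save("w10",np.hstack([big[y0:y0+500,x0:x0+400+100][:, :500],cv2.resize(i2,(500,375))[:,:280].repeat(1,0) if 0 else np.vstack([cv2.resize(i2,(300,225)),cv2.resize(big[330:630,1050:1450],(300,225)),np.zeros((50,300,3),np.uint8)])]))
E
```

```text
27.3 {'eef_pos': [0.501, 0.222, 0.234], 'force': [0.457, -0.625, 0.627], 'moment': [0.057, -0.045, 0.004], 'opening': 0.077} jaw -0.036 eff6 0.316
nut_mid [([176.0, 334.0], 0.73, [0.715, 0.327]), ([246.0, 172.0], 0.64, [0.633, -0.095])]
spacer_mid [([291.0, 105.0], 0.54, [0.532, -0.395])]
bracket_mid [([264.0, 327.0], 0.56, [0.55, 0.289])]
799 1036
```

View pics/w10.png

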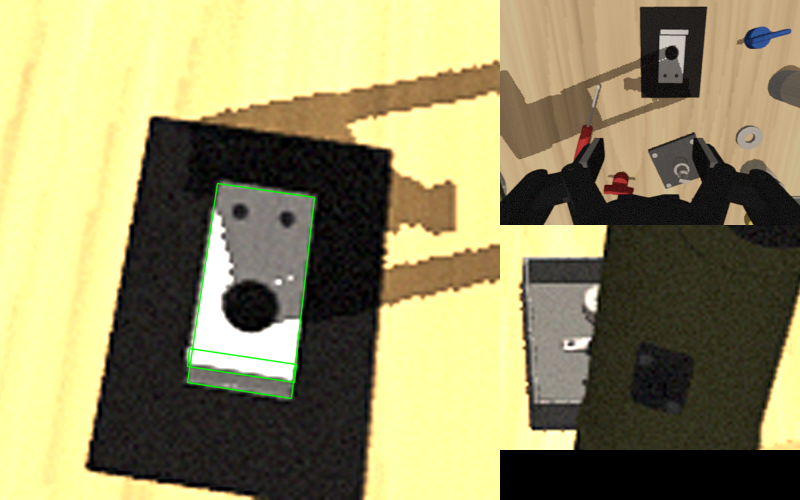

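The bracket lies flat on the mat, leg up, within about 2 mm of the target outline (plate centre near (253,290) in the crop). The gripper is clear, so I'll hand in.

```bash
python3 -c "
from bench import r
print(r.sign_off())"
```

```text
the job is handed in; nothing more can be done
None
```

The wing nut and the spacer ring are in the grey tray. The bracket is on the mat, flat, leg up, along its middle. I handed in at about 27 s and got no verdict back.

**How it went:**
- **Nut:** I gripped the dark wing nut on the fixture and turned it anticlockwise by about 1.78 rad, then lifted it off and set it in the tray.
- **Spacer and bracket:** The ring went into the tray next. I gripped the bracket across its width and laid it on the mat, with a drop of a few millimetres at release.

**Last checks:**
- **Tray:** In a top view taken before the bracket was moved, the nut stood upright and the ring lay flat inside the walls.
- **Bracket:** In the final side view it matched the target outline to about 2 mm.
- **Robot:** The gripper was clear of everything.

**What disagreed or was not checked:**
- **Stop not felt:** The wrist moment never showed a clear stop, even past the stated 1.6 rad. I judged the slot lined up because the nut rose showing only its own weight.
- **Finger opening:** It read 2 to 3 mm below the ring's width and 1 to 2 mm below the bracket's. I put this down to a reading offset.
- **Tray at the end:** The arm blocked the side camera's view of the tray, so the nut was not seen again at the end. The ring was found there by the network (confidence 0.54).
- **Bystanders:** I did not measure the jar, spare ring and spanner at the end. No move came near them.

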